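# Set the chandelier hoist's guarded brake lever and press the test button

## Robot

A 6-joint arm with a two-finger parallel gripper is mounted at the origin on the work surface. World frame = base frame: x ahead of the robot, y to its left, z up, the work surface at z = 0. Lengths are in m, angles in rad, forces in N, time in s.
With the tool pointing down it reaches from about 0.3 to 0.775 m from the base axis. Payload 14.6 kg.
Tool frame: the origin (TCP) lies on the front face of the gripper's body, between the roots of the fingers; the fingertips stand 97 mm ahead of it and the grasp point (between the pads) lies 78 mm ahead of it; z points along the fingers, x is the direction in which the jaws open and shut, and the axes are right-handed (so a half turn about z gives the same grasp; the last joint's range is limited). The gripper opens to 94 mm and grips with 3 to 60 N. Pads are 16 mm wide; open, the fingers measure 119 mm over their backs; the gripper's body (75 mm by 177 mm) begins 78 mm behind the grasp point.
Start: joints at [-1.29, 0.3, 1.521, -0, 1.321, -0.067], TCP at [0.187, -0.517, 0.303] pointing down, gripper open.
Joint ranges: [-3.03, 3.03], [-0.79, 2.21], [0.23, 2.52], [-1.04, 4.18], [0, 3.07], [-2.55, 2.55]. Speed limits (rad/s): [2.22, 2.22, 2.57, 3.14, 3.14, 3.14].

## Interface

Orientations are given as [roll, pitch, yaw] about the fixed x, y, z axes, in that order (R = Rz(yaw) Ry(pitch) Rx(roll)).
In Python, from station import sensors, camera, ctrl gives the robot as it stands.
- The arm moves only by the tool move_arm, never from a script. Its argument "rows" is text: rows parted by semicolons, each of 6 numbers parted by spaces: the shift along the tool's x, y, z in mm, then the turn, a rotation vector about the tool's x, y, z in rad. In form: x y z wx wy wz; .... A call has 1 to 20 rows; each row shifts and turns the pose as measured when the row begins, along the tool's axes as they then stand; what a row does not reach is not made up. A row lasts 1/8 s, in which the tool goes at most 62.5 mm and 10.7 degrees, less where a joint would pass 70% of its speed; a pose out of reach is approached as far as the arm can. A call with a gripper value outside its range is refused whole. "grip" is the opening, from -1 (shut) to 1 (fully open), set as the call begins (left out, the last holds). The fingers move at their own pace and stop on an object; "newtons" is the grip in N (left out, the last holds). Time passes only in rows, so rows that do not move let the fingers close. It gives the time, the measured TCP pose, the force and the opening at its end, in the units of the state.
- sensors.get_obs(): the state, without advancing time (a new reading comes with each control period).
- camera(name): name is "side" or "top"; returns a dict with "color" (400x640x3 uint8, blue, green, red), "z_map" (400x640 float32, m along the optical axis (not along the pixel's ray), 0 where there is no reading), "mtx" (3x3 intrinsics, pixels), "position" and "attitude" of the camera in the world. Camera axes: x right, y down, z forward; pixel columns grow to the right and rows downward; lengths in m; the calibration is good to about 2 mm. A picture is of the moment at which its call begins.
- ctrl.hand_in(): hands the job in, once; it reports no verdict.
The state is a dict: "time_s": time; "qpos": joint angles; "joint_vel": joint speeds; "tau": joint torques, N m; "ee_pos": TCP position; "eef_rot": TCP orientation; "force": force on the tool from outside, world axes, zero at the start; "moment": the same for the moment, N m; "grip_width": finger opening in m.
Only numpy, scipy, OpenCV 4.12 (cv2) and the standard library are available. Lean on these libraries where they do the work, as an engineer would, in place of code of your own. Each camera call takes 0.05 s, during which the arm holds its last target.

## Task

On the restorers' scaffold, set the chandelier hoist's brake: reach through the window of the yellow guard with closed fingertips and press the red lever all the way down, without touching the guard. Then press the white test button on the grey box all the way in and let it go. Leave the green lever up, do not touch its guard either, and do not press the test button before the brake is set or disturb the jar, the brush and the spatula.

Things in the scene. Friction and masses are not known exactly. Their poses are not given: they have to be found in the camera images.
- red_guard: Guard of the red lever, fixed to the deck: yellow metal box with clear sides, 155 x 140 mm, 120 mm tall, on a base plate 185 x 160 mm. Only opening: a window in the flat 5 mm top, 70 mm (its x) by 84 mm (its y), black border. Origin on the deck under the window's centre; box reaches 60 mm to -x, 95 mm to +x; z up. Both guards look alike but for the lever inside.
- red_window (a point): Centre of the window in the red lever's guard, level with the top of the guard, 120 mm above the deck; axes as the guard's.
- red_pad (a point): Centre of the upper face of the red plastic pad (36 mm along the guard's x, 56 mm along its y, 12 mm thick) on the red lever's end, in the middle of the window seen from above (within 3 mm all the way). Height over the deck: 107 mm with the lever fully up (13 mm below the guard's top), 78 mm fully down (42 mm below the top).
- red_lever (a joint): Angle of the red lever: 0 fully up, 0.40 rad fully down, at a hard stop. It hinges about the guard's y axis, 71 mm to the +x of the window's centre; pressing the pad down makes it grow. Stiff, about 6 N at the pad all the way; stays where it is left. Starts up (0 to 0.06).
- green_guard: Guard of the green lever, fixed to the deck: yellow metal box with clear sides, 155 x 140 mm, 120 mm tall, on a base plate 185 x 160 mm. Only opening: a window in the flat 5 mm top, 70 mm (its x) by 84 mm (its y), black border. Origin on the deck under the window's centre; box reaches 60 mm to -x, 95 mm to +x; z up. Both guards look alike but for the lever inside.
- green_window (a point): Centre of the window in the green lever's guard, level with the top of the guard, 120 mm above the deck; axes as the guard's.
- green_pad (a point): Centre of the upper face of the green plastic pad (36 mm along the guard's x, 56 mm along its y, 12 mm thick) on the green lever's end, in the middle of the window seen from above (within 3 mm all the way). Height over the deck: 107 mm with the lever fully up (13 mm below the guard's top), 78 mm fully down (42 mm below the top).
- green_lever (a joint): Angle of the green lever: 0 fully up, 0.40 rad fully down, at a hard stop. It hinges about the guard's y axis, 71 mm to the +x of the window's centre; pressing the pad down makes it grow. Stiff, about 6 N at the pad all the way; stays where it is left. Starts up (0 to 0.06).
- test_button_top (a point): Centre of the top of the white round push button (34 mm across) on the grey box (76 x 76 mm, 55 mm tall) fixed to the deck between the two guards. It stands 77 mm above the deck when out and is pressed straight down.
- test_button (a joint): How far the test button is pressed in: 0 out, 0.006 m fully in (about 5 N). A spring brings it back.
- jar_mid (a point): Centre of a loose amber glass jar, 60 mm across and 85 mm tall, standing beyond the button box. To be left alone.
- brush_grip (a point): Grip of a loose brush lying on the deck between the robot and the guards. To be left alone.
- spatula_grip (a point): Grip of a loose spatula lying on the deck at the right edge of the work, beside the guards. To be left alone.
Things that resemble listed ones, but are neither listed nor needed, are in the scene too. Leave any purple look-alike of the part that bears test_button_top alone.

How it is judged:
By the outcome, as a careful person would: the job done as asked, in the order asked, and still so for the second after the job is handed in, with the robot touching nothing.
It also fails if it takes over 51 s, if anything falls off the work surface, if the arm or the gripper's body presses on something with over 40 N, if the wrist force passes 120 N, or if a joint passes its speed limit or range.

## Working session

There is one attempt and no reset: what is moved stays moved. The work goes in short steps, Python scripts to look and compute and a tool call to move; the robot and the scene stay as the last step left them, time stands still between calls to the robot, and variables do not carry over. Pictures are saved under pics/ and viewed, and the job is handed in when it is done.

Besides the shell and the picture viewer there is one more tool, called after "Request:" in YAML: its name, and indented under it one key for each argument. move_arm: Moves the arm, as the interface text tells. Its arguments: {"type":"object","properties":{"rows":{"type":"string"},"grip":{"type":"number"},"newtons":{"type":"number"}},"required":["rows"]}

```bash
mkdir -p pics; cat > h.py <<'E'
import numpy as np, cv2
from station import sensors, camera, ctrl
from scipy.spatial.transform import Rotation as R
def pts(c):
    z=c["z_map"]; K=np.array(c["mtx"]); v,u=np.indices(z.shape)
    P=np.stack([(u-K[0,2])/K[0,0]*z,(v-K[1,2])/K[1,1]*z,z],-1)
    a=np.array(c["attitude"],float)
    M=R.from_euler('xyz',a).as_matrix() if a.shape==(3,) else (a if a.shape==(3,3) else R.from_quat(a).as_matrix())
    return P@M.T+np.array(c["position"])
E
python3 - <<'E'
from h import *
for n in("top","side"):
    c=camera(n); cv2.imwrite(f"pics/{n}0.png",c["color"]); np.savez(f"{n}0.npz",**c)
    print(n,c["position"],c["attitude"],c["mtx"])
print(sensors.get_obs())
E
```

```text
top [ 0.54586227 -0.0745577   1.18723883] [-3.07469775 -0.01117042 -1.57290527] [[468.8287243    0.         322.58431495]
 [  0.         468.8287243  210.25995455]
 [  0.           0.           1.        ]]
side [-0.16046735  0.82648138  0.79443938] [-2.11052587  0.01283031 -2.45152539] [[480.73736513   0.         318.67947155]
 [  0.         480.73736513 195.31344802]
 [  0.           0.           1.        ]]
{'time_s': 0.1, 'qpos': array([-1.28958023e+00,  3.00404315e-01,  1.52151194e+00,  1.00284496e-05,
        1.32069735e+00, -6.65807264e-02]), 'joint_vel': array([-2.79746575e-06, -2.21557083e-03, -9.00850324e-04,  2.02281695e-03,
        6.87857056e-04,  4.46313504e-04]), 'tau': array([ 1.41501573e-04, -5.32649410e+01, -3.53284085e+01,  7.09344330e-02,
        2.35522381e-02, -6.52036351e-05]), 'ee_pos': array([ 0.18742681, -0.51693784,  0.30215216]), 'eef_rot': array([-3.14151504e+00,  1.01804135e-03, -1.22300196e+00]), 'force': array([-0.12237261, -0.12522509, -0.26295455]), 'moment': array([-0.03350193,  0.0093219 , -0.02490857]), 'grip_width': 0.0941122679316979}
```

View pics/top0.png

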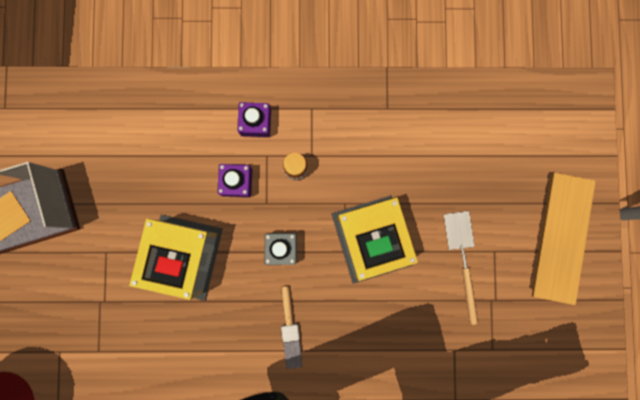

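View pics/side0.png

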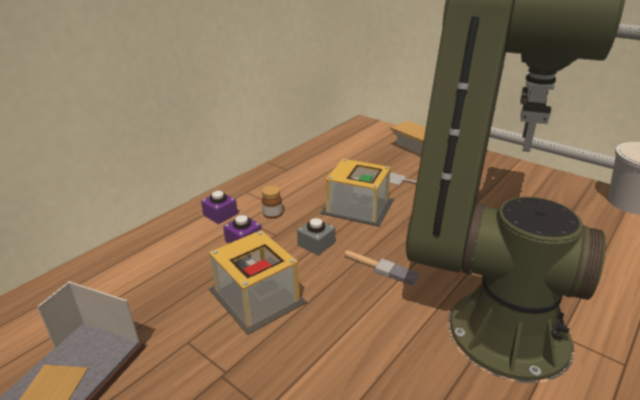

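The top view shows the red lever's guard at about (170,260) with its pad at (168,266), and the green guard at (375,240). The grey box with the white button is at (280,249), between the guards. The white buttons at (233,179) and (254,117) sit on purple boxes, so they are look-alikes. The jar is at (295,164), the brush at (290,325) and the spatula at (465,265).

```bash
python3 - <<'E'
from h import *
for n in("top","side"):
    c=dict(np.load(f"{n}0.npz")); P=pts(c); hsv=cv2.cvtColor(c["color"],cv2.COLOR_BGR2HSV)
    print(n)
    H,S,V=[hsv[...,i].astype(int) for i in range(3)]
    def rep(nm,m):
        m=m&(c["z_map"]>0); q=P[m]
        if len(q)<5: print(nm,"few");return
        print(nm,len(q),"med",np.median(q,0).round(4),"ctr",((q.max(0)+q.min(0))/2).round(4)); return q
    Z=P[...,2]
    work=(P[...,0]>.3)&(P[...,0]<.8)&(abs(P[...,1])<.6)
    rep("deck",work&(abs(Z)<.02))
    rep("red",work&((H<6)|(H>174))&(S>180)&(V>120)&(Z>.06))
    rep("green",work&(H>45)&(H<80)&(S>120)&(V>80)&(Z>.06))
    ym=work&(Z>.11)&(Z<.13)
    _,lab,st,ce=cv2.connectedComponentsWithStats(ym.astype(np.uint8))
    for i in range(1,len(st)):
        if st[i,4]<300: continue
        q=P[lab==i]; r=cv2.minAreaRect((q[:,:2]*1000).astype(np.float32)); print("top",st[i],r,np.median(q[:,2]))
    b=work&(S<40)&(V>180)&(Z>.065)&(Z<.095)
    _,lab,st,ce=cv2.connectedComponentsWithStats(b.astype(np.uint8))
    for i in range(1,len(st)):
        if st[i,4]>25: print("btn",ce[i].round(1)); rep("b",lab==i)
c=dict(np.load("top0.npz"))["color"]
cv2.imwrite("pics/crop0.png",cv2.resize(c[205:305,125:315],None,fx=4,fy=4,interpolation=cv2.INTER_CUBIC))
E
```

```text
top
deck 82085 med [ 0.5419 -0.0194 -0.0006] ctr [ 0.55   -0.      0.0043]
red 376 med [0.4908 0.2672 0.1025] ctr [0.4909 0.2682 0.1023]
green 370 med [ 0.5356 -0.2167  0.103 ] ctr [ 0.5356 -0.2171  0.1035]
top [ 30 163  23  65 313] ((653.2326049804688, 551.9800415039062), (150.5516357421875, 5.778392791748047), 16.987533569335938) 0.12005445731646014
top [ 339  198   78   83 3075] ((552.3502197265625, -211.6416778564453), (155.10047912597656, 140.3510284423828), 16.843381881713867) 0.11924929992800504
top [ 129  219   78   81 3208] ((507.9377136230469, 263.8804016113281), (142.08619689941406, 155.3107452392578), 77.16957092285156) 0.11946595156795814
btn [231.2 178. ]
b 143 med [0.6975 0.1306 0.0763] ctr [0.6974 0.1298 0.0763]
btn [279. 249.]
b 144 med [0.5288 0.0159 0.0761] ctr [0.5287 0.016  0.0765]
side
deck 34812 med [ 0.4839  0.3085 -0.0007] ctr [ 0.55   -0.      0.0057]
red 170 med [0.4909 0.271  0.1025] ctr [0.4918 0.2687 0.1029]
green 29 med [ 0.5369 -0.2238  0.1027] ctr [ 0.5388 -0.2244  0.1036]
top [ 326  159   65   33 1075] ((555.1453857421875, -210.75949096679688), (158.59788513183594, 150.61570739746094), 16.83652687072754) 0.11857363165707135
top [ 209  231   89   60 2276] ((509.7302551269531, 264.04193115234375), (142.15277099609375, 160.71820068359375), 77.48352813720703) 0.1189631933050751
top [ 60 286  70  26 475] ((655.9302368164062, 555.8943481445312), (154.4032440185547, 25.50075912475586), 26.185544967651367) 0.12057956025153382
btn [240.9 218.5]
b 55 med [0.698  0.1323 0.0764] ctr [0.6966 0.1306 0.0763]
btn [315.6 221.8]
b 60 med [0.5294 0.0186 0.0763] ctr [0.53   0.0183 0.076 ]
```

View pics/crop0.png

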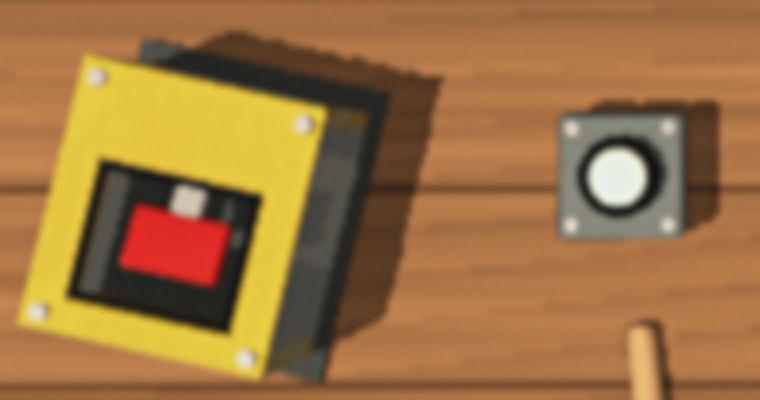

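Looking at the crop, the red pad is inside the window at (170,245) and the grey box's button is at (617,178). It's the only white button on a grey box, and it sits between the guards, so it fits the description.

From the measurements, the guard's yaw is about -12.8°. The window centre is about (0.491, 0.268) and the button is about (0.529, 0.017). I'll move across high up with the gripper closing.

Request:
move_arm:
  rows: "-37 -33 0 0 0 0; -37 -33 0 0 0 0; -37 -33 0 0 0 0; -37 -33 0 0 0 0; -37 -33 0 0 0 0; -37 -33 0 0 0 0; -37 -33 0 0 0 0; -37 -33 0 0 0 0; -37 -33 0 0 0 0; -37 -33 0 0 0 0; -37 -33 0 0 0 0; -37 -33 0 0 0 0; -37 -33 0 0 0 0; -37 -33 0 0 0 0; -37 -33 0 0 0 0; -37 -33 0 0 0 0; -37 -33 0 0 0 0"
  grip: -1
  newtons: 20

```text
time_s: 2.22
ee_pos: [0.5072, 0.2899, 0.3011]
eef_rot: [3.141, 0.004, -1.227]
force: [-0.0, -0.6, 0.7]
grip_width: 0.0004
```

Request:
move_arm:
  rows: "0 0 0 0 0 -0.18; 0 0 0 0 0 -0.18; 0 0 0 0 0 -0.18; 0 0 0 0 0 -0.18; 0 0 0 0 0 -0.18; 0 0 0 0 0 -0.18; 0 0 0 0 0 -0.18; 0 0 0 0 0 -0.18; 0 0 0 0 0 -0.18; 0 0 0 0 0 -0.18; 0 0 0 0 0 -0.18; 0 0 0 0 0 -0.18; 0 0 0 0 0 -0.18; 0 0 0 0 0 -0.18; 0 0 0 0 0 -0.05; 0 0 0 0 0 0"

```text
time_s: 4.22
ee_pos: [0.5061, 0.2928, 0.2931]
eef_rot: [-3.127, 0.005, 1.432]
force: [1.0, -0.4, 0.1]
grip_width: 0.0003
```

```bash
cat > g.py <<'E'
from h import *
import sys
t=np.array([float(v) for v in sys.argv[1:4]]); yaw=float(sys.argv[4])
o=sensors.get_obs(); M=R.from_euler('xyz',o["eef_rot"])
T=R.from_euler('xyz',[np.pi,0,yaw])
print(o["time_s"],"pos",o["ee_pos"].round(4),"rot",o["eef_rot"].round(4),"F",o["force"].round(1),"g",o["grip_width"],"q",o["qpos"].round(2))
print("shift mm",(M.inv().apply(t-o["ee_pos"])*1000).round(1),"turn",(M.inv()*T).as_rotvec().round(3))
E
python3 g.py 0.4915 0.2675 0.24 1.347
```

```text
4.225 pos [0.5061 0.2928 0.2931] rot [-3.1272  0.0052  1.432 ] F [ 1.  -0.4  0.1] g 0.0002921938677971997 q [ 0.46  0.39  1.42  0.    1.34 -0.97]
shift mm [-26.8 -10.2  53.4] turn [-0.014  0.006  0.085]
```

Request:
move_arm:
  rows: "-14 -5 12 -0.014 0.006 0.085; -12 -5 11 0 0 0; 0 0 0 0 0 0; 0 0 0 0 0 0"

```text
time_s: 4.72
ee_pos: [0.4913, 0.2689, 0.2697]
eef_rot: [-3.142, -0.0, 1.339]
force: [1.1, -0.2, -0.5]
grip_width: 0.0004
```

```bash
python3 g.py 0.4915 0.2675 0.24 1.347; python3 - <<'E'
from h import *
c=camera("side"); cv2.imwrite("pics/side1.png",cv2.resize(c["color"][130:330,150:400],None,fx=3,fy=3))
E
```

```text
4.725 pos [0.4913 0.2689 0.2697] rot [-3.1416e+00 -2.0000e-04  1.3393e+00] F [ 1.1 -0.2 -0.5] g 0.0003539061810850515 q [ 0.44  0.35  1.53  0.    1.26 -0.9 ]
shift mm [-1.3  0.5 29.7] turn [-0.    -0.    -0.008]
```

View pics/side1.png

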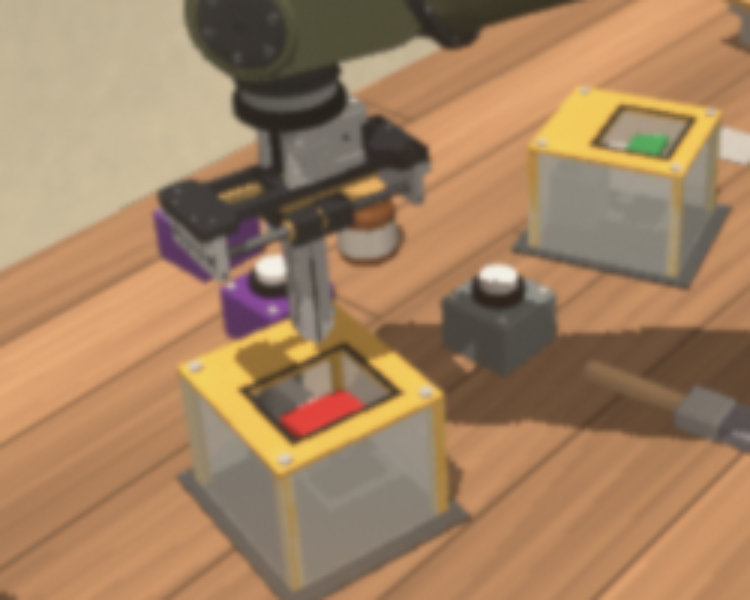

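The closed fingertips at (312,335) are above the window, and the red pad at (320,412) is visible below them. I'll lower them now.

Request:
move_arm:
  rows: "-1 0 15 0 0 0; 0 0 15 0 0 0; 0 0 15 0 0 0; 0 0 12 0 0 0; 0 0 0 0 0 0"

```text
time_s: 5.4
ee_pos: [0.491, 0.2682, 0.2075]
eef_rot: [-3.14, 0.001, 1.34]
force: [-0.1, 0.1, 0.3]
grip_width: 0.0006
```

```bash
python3 g.py 0.4915 0.2675 0.178 1.347
```

```text
5.4 pos [0.491  0.2682 0.2075] rot [-3.1402e+00  9.0000e-04  1.3396e+00] F [-0.1  0.1  0.3] g 0.0005634472736412609 q [ 0.43  0.42  1.6   0.    1.13 -0.91]
shift mm [-0.6  0.7 29.5] turn [-0.001  0.001 -0.007]
```

Request:
move_arm:
  rows: "0 0 5 0 0 0; 0 0 5 0 0 0; 0 0 5 0 0 0; 0 0 5 0 0 0; 0 0 0 0 0 0"

```text
time_s: 6.02
ee_pos: [0.491, 0.2687, 0.1878]
eef_rot: [-3.141, -0.0, 1.34]
force: [0.4, 0.5, 0.4]
grip_width: 0.0004
```

Request:
move_arm:
  rows: "0 0 4 0 0 0; 0 0 4 0 0 0; 0 0 0 0 0 0"

```text
time_s: 6.4
ee_pos: [0.4912, 0.2686, 0.1798]
eef_rot: [3.141, -0.001, 1.34]
force: [-1.0, -0.4, 0.7]
grip_width: 0.0005
```

```bash
python3 g.py 0.4915 0.2675 0.178 1.347; python3 - <<'E'
from h import *
c=camera("side"); cv2.imwrite("pics/side2.png",cv2.resize(c["color"][180:330,180:330],None,fx=4,fy=4))
E
```

```text
6.4 pos [0.4912 0.2686 0.1798] rot [ 3.1414e+00 -9.0000e-04  1.3397e+00] F [-1.  -0.4  0.7] g 0.0004689922959700474 q [ 0.43  0.45  1.62  0.    1.07 -0.91]
shift mm [-1.1  0.5  1.8] turn [ 0.    -0.001 -0.007]
```

View pics/side2.png

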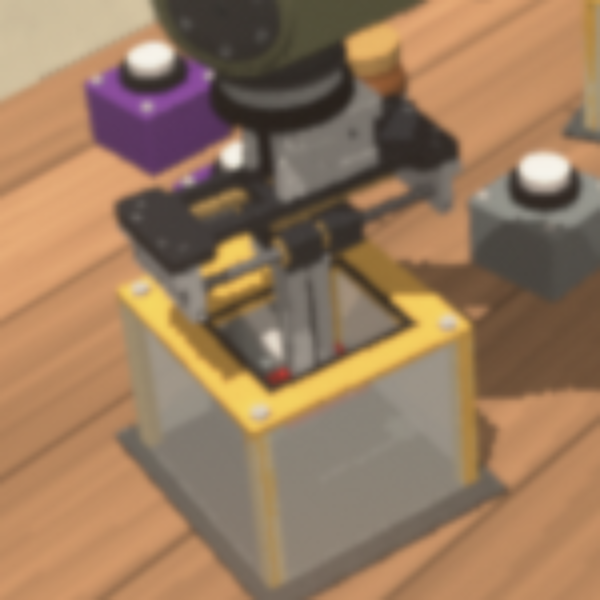

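Request:
move_arm:
  rows: "0 0 3 0 0 0"

```text
time_s: 6.58
ee_pos: [0.4914, 0.2687, 0.1771]
eef_rot: [3.141, -0.001, 1.34]
force: [-3.0, -1.1, 12.9]
grip_width: 0.0005
```

The fingers at (305,335) are inside the window and clear of its border, and the lever has moved down. The force is now rising, so it's probably at the stop.

Request:
move_arm:
  rows: "0 0 2 0 0 0; 0 0 2 0 0 0"

```text
time_s: 6.82
ee_pos: [0.4916, 0.2687, 0.1764]
eef_rot: [3.139, -0.002, 1.34]
force: [-15.3, -7.2, 31.8]
grip_width: 0.0005
```

It's firmly against the hard stop. Retracting straight up.

Request:
move_arm:
  rows: "0 0 -5 0 0 0; 0 0 -15 0 0 0; 0 0 -25 0 0 0; 0 0 -25 0 0 0; 0 0 -20 0 0 0; 0 0 0 0 0 0"

```text
time_s: 7.58
ee_pos: [0.4918, 0.2685, 0.2713]
eef_rot: [3.137, -0.003, 1.34]
force: [-0.2, -0.0, -1.0]
grip_width: 0.0008
```

```bash
python3 g.py 0.529 0.0168 0.25 1.347; python3 - <<'E'
from h import *
c=camera("side"); cv2.imwrite("pics/side3.png",cv2.resize(c["color"][180:330,180:330],None,fx=4,fy=4))
P=pts(c); hsv=cv2.cvtColor(c["color"],cv2.COLOR_BGR2HSV);H,S,V=[hsv[...,i].astype(int) for i in range(3)]
m=((H<6)|(H>174))&(S>150)&(V>60)&(c["z_map"]>0)&(P[...,0]>.3)&(P[...,2]>.04)
q=P[m]; print(len(q),np.percentile(q,[5,50,95],axis=0).round(3))
m=(np.hypot(P[...,0]-.491,P[...,1]-.268)<.02)&(P[...,2]<.12); print(np.percentile(P[m][:,2],[10,50,90]))
print(np.polyfit(q[:,0]*np.cos(-.224)+q[:,1]*np.sin(-.224),q[:,2],1))
E
```

```text
7.575 pos [0.4918 0.2685 0.2713] rot [ 3.1372e+00 -3.1000e-03  1.3396e+00] F [-0.2 -0.  -1. ] g 0.0008492545716327202 q [ 0.43  0.35  1.53 -0.    1.26 -0.91]
shift mm [-236.5   93.8   21. ] turn [ 0.004 -0.003 -0.007]
48 [[0.46  0.244 0.077]
 [0.503 0.269 0.08 ]
 [0.512 0.305 0.121]]
[0.07784606 0.0802326  0.08173743]
[-0.84329945  0.44533568]
```

View pics/side3.png

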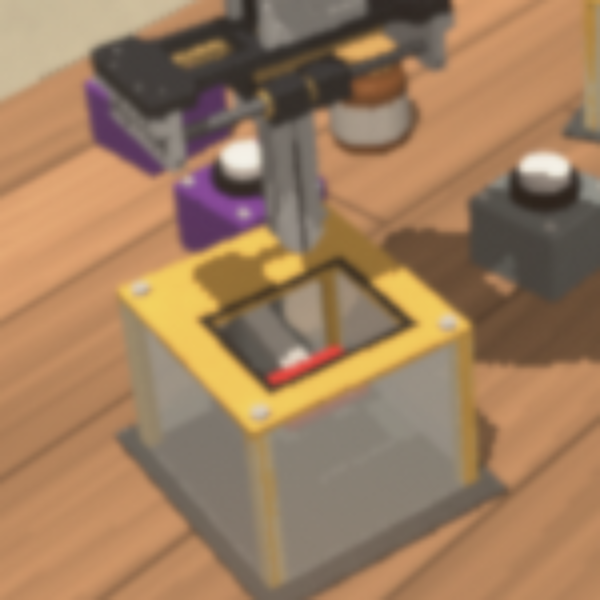

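The red pad is down at (305,365), about 0.079 m high, and the guard hasn't moved. On to the grey box.

Request:
move_arm:
  rows: "-39 15 0 0 0 0; -39 16 0 0 0 0; -39 16 0 0 0 0; -39 16 0 0 0 0; -39 16 0 0 0 0; -39 16 0 0 0 0; 0 0 0 0 0 0; 0 0 0 0 0 0"

```text
time_s: 8.62
ee_pos: [0.5295, 0.0115, 0.2615]
eef_rot: [-3.134, 0.002, 1.341]
force: [-0.4, 0.1, 0.5]
grip_width: 0.0001
```

```bash
python3 g.py 0.529 0.0168 0.19 1.347; python3 - <<'E'
from h import *
c=camera("top"); cv2.imwrite("pics/top4.png",c["color"])
P=pts(c); hsv=cv2.cvtColor(c["color"],cv2.COLOR_BGR2HSV);H,S,V=[hsv[...,i].astype(int) for i in range(3)]
m=((H<6)|(H>174))&(S>150)&(V>60)&(c["z_map"]>0)&(abs(P[...,0]-.49)<.06)&(abs(P[...,1]-.27)<.06)&(P[...,2]<.115)
q=P[m]; print(len(q),np.median(q,0).round(4)); print(np.polyfit(q[:,0]*np.cos(-.224)+q[:,1]*np.sin(-.224),q[:,2],1))
E
```

```text
8.625 pos [0.5295 0.0115 0.2615] rot [-3.1340e+00  1.6000e-03  1.3407e+00] F [-0.4  0.1  0.5] g 0.00013303320407903754 q [-0.05  0.3   1.63 -0.    1.23 -1.39]
shift mm [ 5.2 -1.1 71.5] turn [-0.008  0.002 -0.006]
402 [0.4897 0.2684 0.0775]
[ 0.75332033 -0.24410903]
```

View pics/top4.png

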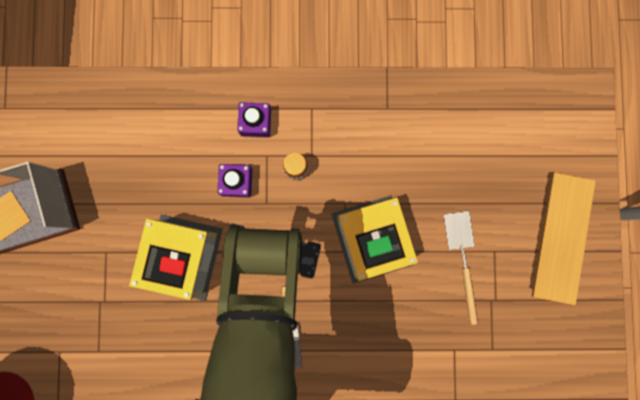

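From above, the red pad is at (171,265) with a median height of 0.0775 m, against 0.078 m for fully down. The green pad at (378,243) is unchanged. Now the button.

Request:
move_arm:
  rows: "3 -1 15 -0.008 0.002 0; 2 0 20 0 0 0; 0 0 20 0 0 0; 0 0 15 0 0 0; 0 0 0 0 0 0"

```text
time_s: 9.3
ee_pos: [0.5289, 0.0218, 0.1889]
eef_rot: [3.141, -0.001, 1.347]
force: [0.3, 0.5, 0.8]
grip_width: 0.0001
```

```bash
python3 g.py 0.529 0.0168 0.168 1.347; python3 - <<'E'
from h import *
c=camera("side"); cv2.imwrite("pics/side5.png",cv2.resize(c["color"][150:270,250:390],None,fx=5,fy=5))
E
```

```text
9.3 pos [0.5289 0.0218 0.1889] rot [ 3.1413e+00 -6.0000e-04  1.3474e+00] F [0.3 0.5 0.8] g 9.478068356404194e-05 q [-0.03  0.38  1.7   0.    1.06 -1.38]
shift mm [-4.9  1.2 20.9] turn [ 0.    -0.001  0.   ]
```

View pics/side5.png

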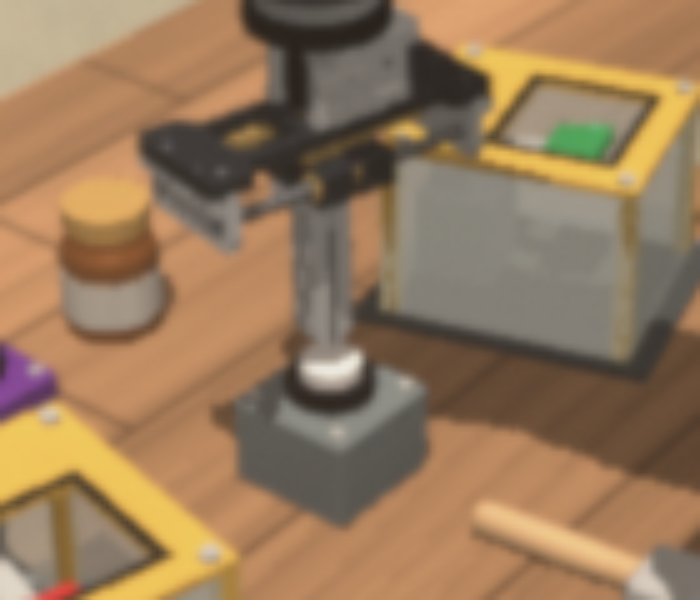

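The fingertips at (325,345) are above the white button, about 5 mm off in y. I'll correct that and then press.

Request:
move_arm:
  rows: "-5 1 4 0 0 0; 0 0 4 0 0 0; 0 0 0 0 0 0"

```text
time_s: 9.72
ee_pos: [0.5296, 0.0163, 0.1827]
eef_rot: [3.138, -0.001, 1.347]
force: [-0.5, 0.5, 0.6]
grip_width: 0.0004
```

Request:
move_arm:
  rows: "0 0 4 0 0 0; 0 0 4 0 0 0; 0 0 4 0 0 0; 0 0 2 0 0 0"

```text
time_s: 10.22
ee_pos: [0.5299, 0.0162, 0.1684]
eef_rot: [3.137, -0.001, 1.347]
force: [-1.8, 0.3, 6.9]
grip_width: 0.0006
```

Request:
move_arm:
  rows: "0 0 2 0 0 0; 0 0 2 0 0 0"

```text
time_s: 10.48
ee_pos: [0.5301, 0.0163, 0.1678]
eef_rot: [3.136, -0.001, 1.347]
force: [-15.9, -0.0, 33.9]
grip_width: 0.0009
```

The button is on its stop (34 N, with no further travel). Releasing and backing away.

Request:
move_arm:
  rows: "0 0 -5 0 0 0; 0 0 -15 0 0 0; 0 0 -30 0 0 0; 0 0 -30 0 0 0; 0 0 -30 0 0 0; 0 0 0 0 0 0"

```text
time_s: 11.22
ee_pos: [0.5294, 0.0164, 0.2838]
eef_rot: [3.134, -0.002, 1.348]
force: [0.8, 1.0, -0.4]
grip_width: 0.0
```

Request:
move_arm:
  rows: "0 30 -10 0 0 0; 0 -40 -10 0 0 0; 0 -40 -10 0 0 0; 0 -40 -10 0 0 0; 0 -40 0 0 0 0; 0 0 0 0 0 0; 0 0 0 0 0 0"

```text
time_s: 12.1
ee_pos: [0.3987, 0.0457, 0.3184]
eef_rot: [-3.139, -0.0, 1.347]
force: [-0.4, -0.3, 0.6]
grip_width: 0.0007
```

```bash
python3 g.py 0.4 0.0168 0.3 1.347; python3 - <<'E'
from h import *
for n in("side","top"):
    c=camera(n); cv2.imwrite(f"pics/{n}6.png",c["color"])
    P=pts(c); hsv=cv2.cvtColor(c["color"],cv2.COLOR_BGR2HSV);H,S,V=[hsv[...,i].astype(int) for i in range(3)]
    ok=c["z_map"]>0
    for nm,m in(("red",((H<6)|(H>174))&(S>150)&(V>60)&(abs(P[...,0]-.49)<.06)&(abs(P[...,1]-.27)<.06)&(P[...,2]<.115)),
      ("green",(H>45)&(H<80)&(S>120)&(abs(P[...,0]-.536)<.06)&(abs(P[...,1]+.217)<.06)),
      ("btn",(S<40)&(V>180)&(np.hypot(P[...,0]-.529,P[...,1]-.017)<.02))):
        q=P[m&ok]; print(n,nm,len(q),np.median(q,0).round(4) if len(q) else "")
E
```

```text
12.1 pos [0.3987 0.0457 0.3184] rot [-3.1394 -0.      1.3474] F [-0.4 -0.3  0.6] g 0.0007125564211439433 q [ 0.02 -0.05  1.88  0.    1.32 -1.32]
shift mm [-27.9   7.7  18.3] turn [-0.002 -0.     0.   ]
side red 39 [0.5044 0.2594 0.0802]
side green 38 [ 0.5357 -0.2246  0.1035]
side btn 65 [0.5289 0.0188 0.0758]
top red 402 [0.4897 0.2687 0.0774]
top green 392 [ 0.5356 -0.217   0.1028]
top btn 147 [0.5288 0.016  0.076 ]
```

View pics/side6.png

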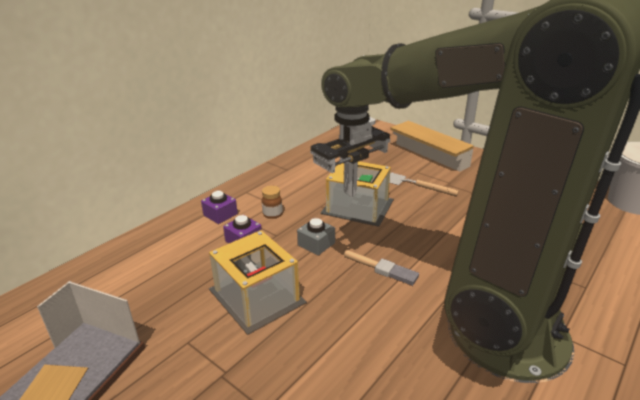

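View pics/top6.png

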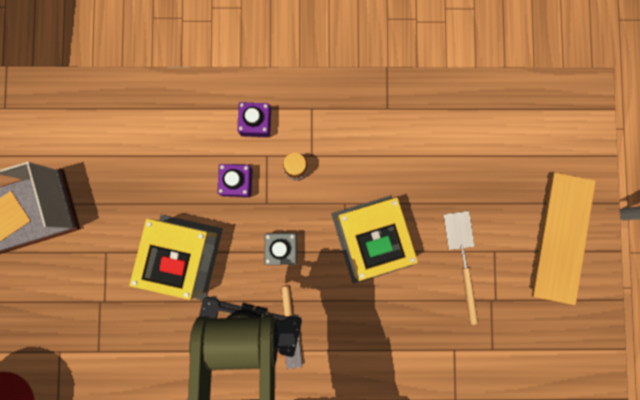

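The red pad at (171,265) is down, the button at (280,249) is back out, and the green pad at (378,243) is up. The jar, brush and spatula are where they were, and the arm isn't touching anything. Handing in.

```bash
python3 -c "
from h import *
print(ctrl.hand_in())"
```

```text
the job is handed in; nothing more can be done
None
```

The brake is set, the test button was pressed afterwards and released, and I handed the job in at about 12 s of the 51 s allowed. `hand_in` gives no verdict.

- **Red lever:** I pressed it through the window with closed fingertips until it stopped moving, at about 32 N. The top camera then put the pad 77.4 mm above the deck, against 78 mm for fully down.
- **Test button:** I pressed the button on the grey box onto its stop, at about 34 N. It came back out to 76 mm, the same as before the press.
- **Left alone:** The green pad is still up at 103 mm, and the jar, brush, spatula and purple boxes look unmoved. In the pictures the fingers stayed clear of the window's border, and the guards did not move.

**Checks that disagreed:** The pad's tilt came out at about 0.64 rad, more than the 0.40 rad at the stop. I put that down to noisy depth readings and relied on the pad height and the force instead. The side camera read the red pad at 80 mm, but it saw only part of it. During both hard presses there was also a sideways force of about 16 N.

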